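# Set a stone blank to the scribed line

### The arm

A 7-joint arm with a two-finger parallel gripper is mounted at the origin on the work surface. World frame = base frame: x ahead of the robot, y to its left, z up, the work surface at z = 0. Lengths are in mm, angles in degrees, forces in N, time in s.
With the tool pointing down it reaches from about 400 to 925 mm from the base axis. Payload 5.6 kg.
Tool frame: the origin (TCP) lies where the fingers leave the gripper's body, on its centre line; the fingertips stand 73 mm ahead of it and the grasp point (between the pads) lies 54 mm ahead of it; z points along the fingers, y is the direction in which the jaws open and shut (so a half turn about z gives the same grasp; the last joint's range is limited). The gripper opens to 85 mm and grips with 20 to 120 N. Pads are 22 mm wide; open, the fingers measure 114 mm over their backs; the gripper's body (76 mm by 85 mm) begins 54 mm behind the grasp point. The pads swing forward as they close: fully open they stand 13 mm farther back than shut.
Start: joints at [-79.125, 26.786, -0.665, 91.828, 0.344, 61.387, -3.226], TCP at [149.995, 632.461, 303.89] pointing down, gripper open.
Joint ranges: [-144.91, 144.91], [-17.63, 115.5], [-89.93, 88.59], [15.96, 139.68], [-74.01, 254.01], [8.47, 105.57], [-167.45, 167.45]. Speed limits (degrees/s): [147.25, 147.25, 180, 180, 180, 180, 180].

### API

Orientations are given as [roll, pitch, yaw] about the fixed x, y, z axes, in that order (R = Rz(yaw) Ry(pitch) Rx(roll)).
In Python, from workcell import r gives the robot as it stands. The module is installed in compiled form; this text tells all that it offers. Calls block until the motion is done:
- r.goto(position, orientation): joint-space move of the TCP to a pose.
- r.line_to(position, orientation=None, feed=150, until_force=None): straight line of the TCP; orientation=None keeps the orientation; feed is the mean speed in mm/s. With until_force (N) it stops when the force on the tool has changed by that much, and returns True; else False.
- r.goto_joints(angles): joint-space move.
- r.grip(opening): finger opening in mm; the grip force is fixed at half the most; returns when the fingers have stopped.
- r.wait(seconds).
- r.ik(position, orientation): joint angles nearest the present ones, or None.
- r.capture(name): name is "scene" or "top" or "wrist"; returns the picture (400x640x3 uint8, red, green, blue); there is no depth.
- r.camera_model(name): a dict with "fx", "fy", "cx", "cy" (pixels), "world_to_cam" (4x4, takes a point from world to camera coordinates). Camera axes: x right, y down, z forward; pixel columns grow to the right and rows downward; lengths in mm; the calibration is good to about 2 mm. A picture is of the moment at which its call begins: read the wrist's pose just before it. camera_model takes no time and is no camera call; for the wrist camera it gives the pose at the moment of the call.
A pose or a line that the arm cannot do raises r.IKError and nothing moves.
- r.job_done(): hands the job in, once; it reports no verdict.
Readings, each from a call of its own:
- r.get_t(): time.
- r.get_joint_positions(): joint angles.
- r.get_dq(): joint speeds.
- r.get_joint_efforts(): joint torques, N m.
- r.get_ee_pos(): TCP position.
- r.get_ee_rot(): TCP orientation.
- r.get_wrist_force(): force on the tool from outside, world axes, zero at the start.
- r.get_moment(): the same for the moment, N m.
- r.get_finger_gap(): finger opening in mm.
Only numpy, scipy, OpenCV 4.12 (cv2) and the standard library are available. Lean on these libraries where they do the work, as an engineer would, in place of code of your own. Each camera call takes 0.05 s, during which the arm holds its last target. There are 200 camera calls.

### The job

Slide the grey stone blank flat over the bed until its long side sits square against the low steel fence, and press it home there lightly, with about 8 newtons and always less than 12, while it is still well short of the scribed line. Then push it along the fence until its leading edge meets the scribed line, without running past, press it home against the fence once more in the same way, and leave it there, flat and square. Push lightly, as the stone chips easily, never lift it, and leave the other things on the bench alone.

Things in the scene. Friction and masses are not known exactly. Their poses are not given: they have to be found in the camera images.
- bed: Flat aluminium bed fixed to the bench, 200 mm (its x) by 420 mm (its y), 10 mm thick. Origin: centre of its underside, on the bench top. Its x points towards the fence, its y along the fence in the direction in which the blank is to be pushed.
- fence: Low fixed steel bar on the bed's far side, 380 mm long, 20 mm high; a brass screw head (14 by 8 mm) on top near each end. Its front facing strip, 18 mm high, is clamped 0 to 8 mm ahead of the origin (towards the robot), differently each time: seen or felt, not measured. Origin: mid length, at the bed's top. Axes as the bed's; x points into the bar, the blank lies at negative x. Rigid.
- line: Thin black line scribed across the bed's top, square to the fence, 1.5 mm wide, 150 mm long; only a mark, nothing to feel. Its place along the fence varies. Origin: on the middle of the line's width, at the bed's top, on the bed's long centre line. Axes parallel to the bed's; y points in the pushing direction (positive y is past the line).
- blank: Grey stone slab with a drawn rosette on top, 92 (x) by 140 (y) by 24 mm high, 0.6 to 0.95 kg, loose on the bed, too wide to grip. Origin: centre of its underside. Its long side at +x goes against the fence; its end at +y is the leading edge. It starts clear of the fence, turned up to 0.2 rad, 50 to 170 mm short of the line. Sliding takes 2 to 10 N; once seated, the rest goes into the fence.
- lead_edge (a point): Middle of the blank's leading end face, at its lower edge (70 mm from the blank's origin along its +y).
- elephant: Bystander: small carved stone elephant on a 90 by 50 mm foot, 85 mm high, standing on the bench to the robot's left of the bed. Origin: centre of its underside.
- tin: Bystander: round red paint tin, 86 mm across, 100 mm high, standing on the bench to the robot's right of the bed. Origin: centre of its underside.
- mallet: Bystander: hammer with a wooden handle, 240 mm long, lying on the bench beyond the bed. Origin: under the middle of its length; handle towards its -x.
There are look-alikes about, which are no part of the job. What is meant by the blank is not blue, and is the smaller of those in its own colour.

How it is judged:
By the outcome, as a careful person would: the job done as asked, in the order asked, and still so for the second after the job is handed in, with the robot touching nothing.
It also fails if it takes over 72 s, if anything falls off the work surface, if the arm or the gripper's body presses on something with over 40 N, if the wrist force passes 120 N, or if a joint passes its speed limit or range.

## Working session

There is one attempt and no reset: what is moved stays moved. The work goes in short steps, each a Python script; the robot and the scene stay as the last script left them, time stands still between calls to the robot, and variables do not carry over. Pictures are saved under pics/ and viewed, about 8 in all and at most 12, crops included, and the job is handed in when it is done.

```bash
ls; mkdir -p pics; python3 - <<'E'
from workcell import r
import cv2,numpy as np
for n in("top","scene"):
    im=r.capture(n); cv2.imwrite(f"pics/{n}0.png",im[:,:,::-1])
    m=r.camera_model(n); print(n,m["fx"],m["fy"],m["cx"],m["cy"],np.round(m["world_to_cam"],3).tolist())
print(r.get_t(),r.get_ee_rot(),r.get_wrist_force())
E
```

```text
pics
top 367.6924463367676 367.6924463367676 324.3818070691655 202.1657879082068 [[-0.004, -1.0, 0.015, -5.938], [-0.997, 0.003, -0.072, 558.9], [0.072, -0.015, -0.997, 1002.073], [0.0, 0.0, 0.0, 1.0]]
scene 404.024424847117 404.024424847117 319.1588080015736 197.61295940904924 [[0.79, 0.613, 0.013, -444.376], [0.411, -0.515, -0.752, -165.07], [-0.455, 0.6, -0.659, 1343.136], [0.0, 0.0, 0.0, 1.0]]
0.1 [-1.79906882e+02  7.95293153e-03  1.66659921e+02] [ 0.05068798  0.849531   -0.02459756]
```

View pics/top0.png

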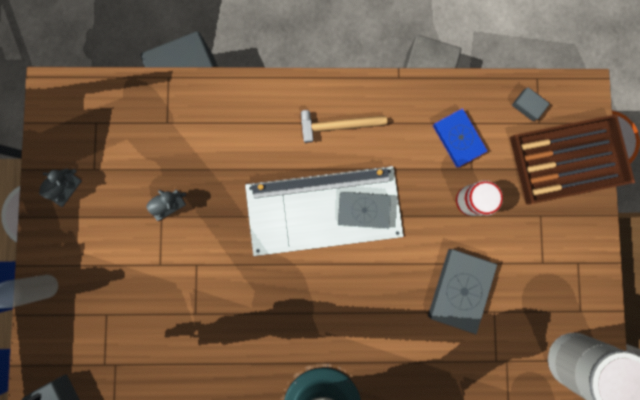

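View pics/scene0.png

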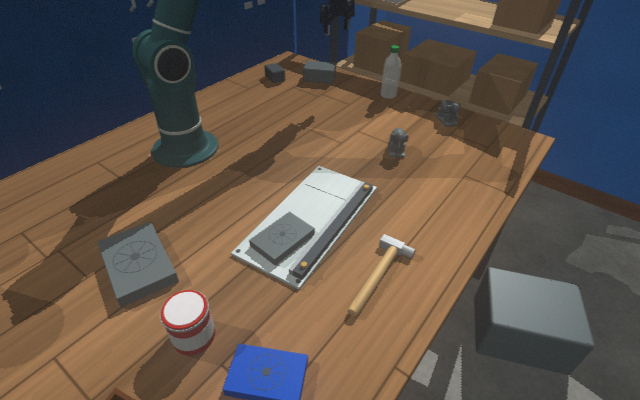

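```bash
cat > h.py <<'E'
from workcell import r
import numpy as np, cv2
def ray(m,px,z):
    T=np.array(m["world_to_cam"]); R=T[:3,:3]; c=-R.T@T[:3,3]
    px=np.atleast_2d(px).astype(float)
    d=np.c_[(px[:,0]-m["cx"])/m["fx"],(px[:,1]-m["cy"])/m["fy"],np.ones(len(px))]@R
    return (c+d*((z-c[2])/d[:,2])[:,None])[:,:2]
E
python3 - <<'E'
from h import *
m=r.camera_model("top")
print("bed",ray(m,[(246,187),(393,167),(403,236),(255,254)],10).round(1).tolist())
print("line",ray(m,[(284,193),(288,246)],10).round(1).tolist())
print("blank",ray(m,[(342,192),(396,194),(392,228),(338,222)],34).round(1).tolist())
w=r.camera_model("wrist"); T=np.array(w["world_to_cam"]); print(w["fx"],w["cx"],w["cy"],(-T[:3,:3].T@T[:3,3]).round(1),T[:3,:3].round(3).tolist())
E
```

```text
bed [[602.9, 212.0], [659.1, -203.0], [464.1, -227.6], [416.1, 185.0]]
line [[585.8, 105.4], [437.7, 93.7]]
blank [[585.8, -56.2], [579.9, -205.0], [486.5, -192.4], [503.4, -44.6]]
304.10281279239575 319.88840133857644 207.7638779158755 [ 72.3 649.8 372.5] [[0.23, 0.973, -0.001], [0.926, -0.219, 0.308], [0.299, -0.072, -0.951]]
```

```bash
python3 - <<'E'
from h import *
r.goto([580,-50,270],[180,0,-172.3])
m=r.camera_model("wrist"); im=r.capture("wrist")
np.savez("w1.npz",**m); cv2.imwrite("pics/w1.png",im[:,:,::-1])
print(r.get_t(),r.get_ee_pos(),r.get_ee_rot(),r.get_wrist_force(),r.get_joint_positions())
E
```

```text
2.9917 [580.13748002 -49.09051967 269.91623052] [ 1.79984376e+02 -3.79334235e-03 -1.72219015e+02] [ 0.23411856 -0.78055147  0.1062197 ] [-26.16480452  24.93090358  35.92697586 105.30444396 -17.51255247
  55.35852485 115.09486979]
```

View pics/w1.png

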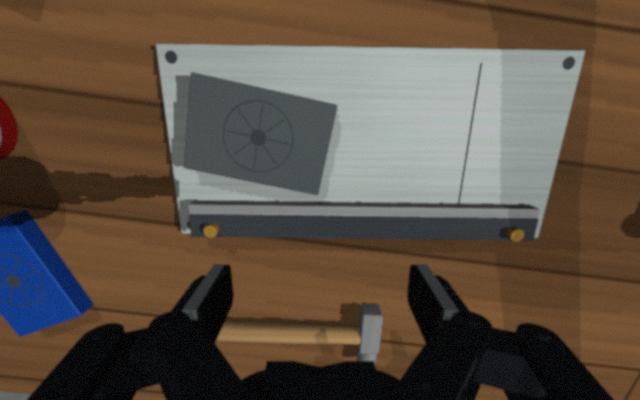

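```bash
cat >> h.py <<'E'
def fitblank(m,px,z=34):
    # px corners order: (-y,-x),(+y,-x),(+y,+x),(-y,+x)
    W=ray(m,px,z); L=np.array([(-46,-70),(-46,70),(46,70),(46,-70)],float)
    c=W.mean(0); H=(L.T@(W-c)); a=np.arctan2(H[0,1]-H[1,0],H[0,0]+H[1,1])
    R=np.array([[np.cos(a),-np.sin(a)],[np.sin(a),np.cos(a)]])
    return c,np.degrees(a),np.abs(W-c-L@R.T).max()
def line(m,px):
    p=ray(m,px,10); d=p[0]-p[1]; return p,np.degrees(np.arctan2(-d[1],-d[0]))
E
python3 - <<'E'
from h import *
m=dict(np.load("w1.npz"))
bed=ray(m,[(155,44),(584,50),(540,238),(181,234)],10);print("bed",bed.round(1).tolist())
print(np.degrees(np.arctan2(*(bed[1]-bed[0])[::-1]))-90)
print("line",line(m,[(481,64),(459,204)]))
print("blank",fitblank(m,[(192,73),(337,103),(318,195),(184,165)]))
f=ray(m,[(190,204),(537,208)],28); print("strip",f, np.degrees(np.arctan2(*(f[1]-f[0])[::-1]))-90)
f=ray(m,[(210,231),(517,235)],30); print("screws",f)
im=cv2.imread("pics/w1.png")
a=cv2.resize(im[50:245,165:345],None,fx=3,fy=3,interpolation=cv2.INTER_CUBIC)
b=cv2.resize(im[50:245,440:500],None,fx=3,fy=3,interpolation=cv2.INTER_CUBIC)
cv2.imwrite("pics/z1.png",np.hstack([a,b]))
E
```

```text
bed [[463.0, -226.6], [411.4, 187.7], [608.6, 216.2], [660.7, -202.3]]
7.098416753684447
line (array([[437.17115116,  91.79544   ],
       [580.8019985 , 110.12500298]]), np.float64(7.272536087213406))
blank (array([ 534.14169187, -116.37619185]), np.float64(-4.233626916645224), np.float64(2.3458942296771923))
strip [[ 615.54078395 -184.9105426 ]
 [ 569.43472146  185.34256785]] 7.09826277691505
screws [[ 643.07996973 -162.22500907]
 [ 602.04340366  172.97536769]]
```

View pics/z1.png

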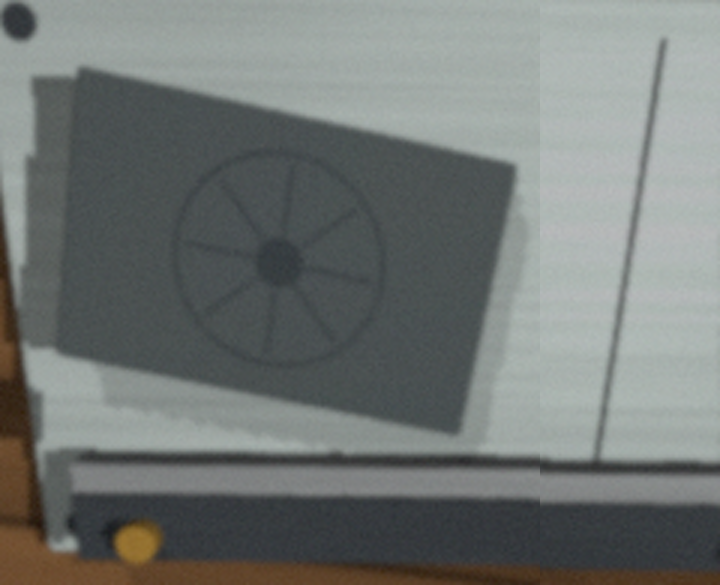

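```bash
cat >> h.py <<'E'
YAW=7.15
u=np.array([np.cos(np.radians(YAW)),np.sin(np.radians(YAW))]); v=np.array([-u[1],u[0]])
def B(p): p=np.asarray(p)[...,:2]; return np.stack([p@u,p@v],-1)
def Wd(a,b,z): return [*(a*u+b*v),z]
def fuv(n=3):
    f=np.mean([r.get_wrist_force() for _ in range(n)],0); return np.array([f[:2]@u,f[:2]@v,f[2]])
E
python3 - <<'E'
from h import *
m=dict(np.load("w1.npz"))
c,a,e=fitblank(m,[(191.3,72.3),(337,105),(318.3,195),(184,167.5)]); print(c,a,e)
cb=B(c); l=B(line(m,[(481,64),(459,204)])[0]); print("bedframe blank",cb,"line",l)
print("fence",B(ray(m,[(190,202),(537,205)],10)),B(ray(m,[(190,206),(537,210)],28)))
o=[180,0,YAW-180]
r.goto(Wd(cb[0]-84,cb[1],130),o)
print(r.get_t(),r.get_joint_positions().round(1))
r.line_to(Wd(cb[0]-84,cb[1],92),o,feed=80)
f0=fuv();print("f0",f0)
print(r.line_to(Wd(cb[0]-84,cb[1],76),o,feed=25,until_force=3), r.get_ee_pos(), fuv()-f0,r.get_t())
E
```

```text
[ 535.08981384 -116.39116502] -4.101263395917938 1.2536354718983347
bedframe blank [ 516.44188755 -182.08731136] line [[445.19711599  36.66805323]
 [589.99247949  36.97772149]]
fence [[ 591.03374368 -267.76678265]
 [ 590.18796448  125.79883661]] [[ 589.99019115 -260.35695613]
 [ 590.33997216  113.55034635]]
3.825 [-13.5  28.   30.4 124.8 -25.8  33.1 133.1]
f0 [-0.30315868 -1.02442474 -0.36168119]
False [ 451.75503368 -126.90014099   75.98049043] [0.66780412 0.78480334 0.50494009] 5.2417
```

```bash
python3 - <<'E'
from h import *
o=[180,0,YAW-180]; p=r.get_ee_pos(); b=B(p)[1]; a=B(p)[0]
fs=np.array([fuv(1) for _ in range(6)]); f0=fs.mean(0); print(f0,fs.std(0)); np.save("f0.npy",f0)
log=[]
while a<481:
    a+=1.0 if a>440 else 2
    r.line_to(Wd(a,b,76),o,feed=20); f=fuv()-f0; log.append((a,B(r.get_ee_pos())[0],*f))
    if -f[0]>13: print("STOP");break
print(np.round(log,1).tolist(), r.get_t())
E
```

```text
[ 0.36464544 -0.2396214   0.1432589 ] [0.00000000e+00 0.00000000e+00 2.77555756e-17]
[[434.4, 434.7, -0.1, 0.3, -0.5], [436.4, 436.6, -0.3, -0.1, 0.2], [438.4, 438.6, 0.3, 0.1, -0.9], [440.4, 440.6, -0.9, -0.2, -0.1], [441.4, 441.5, -0.7, 0.6, -0.2], [442.4, 442.5, -0.6, -0.4, -0.4], [443.4, 443.5, -1.0, 0.2, -0.3], [444.4, 444.5, -0.4, -0.6, -0.7], [445.4, 445.5, -0.3, 0.2, -0.3], [446.4, 446.5, -0.4, -0.2, 1.3], [447.4, 447.5, 0.1, 0.2, 0.5], [448.4, 448.5, -0.8, 0.0, 0.9], [449.4, 449.6, -0.9, 0.2, 0.1], [450.4, 450.1, -1.8, 0.8, 1.2], [451.4, 451.0, -3.1, -0.2, -0.2], [452.4, 452.5, -2.2, -0.4, 0.4], [453.4, 453.6, -2.3, 0.0, 0.2], [454.4, 454.6, -2.1, -0.5, -0.4], [455.4, 455.6, -3.3, -0.5, -0.9], [456.4, 456.6, -3.2, -1.5, -0.1], [457.4, 457.6, -2.6, -0.4, -0.7], [458.4, 458.6, -2.4, -0.1, -0.8], [459.4, 459.6, -3.0, -0.5, -0.0], [460.4, 460.6, -3.8, -0.4, -1.1], [461.4, 461.6, -3.4, -0.6, 0.4], [462.4, 462.6, -2.3, -0.7, 0.2], [463.4, 463.6, -2.8, -1.1, -0.1], [464.4, 464.6, -2.7, -2.2, -0.7], [465.4, 465.6, -3.6, -1.3, -0.1], [466.4, 466.6, -1.6, -0.5, -0.5], [467.4, 467.6, -2.5, -2.1, 0.3], [468.4, 468.6, -3.3, -0.1, 0.1], [469.4, 469.6, -2.8, -1.2, 0.4], [470.4, 470.6, -3.2, -1.1, -0.4], [471.4, 471.6, -2.3, -1.1, -0.7], [472.4, 472.6, -3.3, -0.5, -0.5], [473.4, 473.6, -2.1, -1.2, -0.2], [474.4, 474.6, -2.0, -1.9, 0.3], [475.4, 475.6, -2.0, -0.9, -1.1], [476.4, 476.6, -2.5, -1.5, 0.3], [477.4, 477.4, -3.5, -0.4, 1.7], [478.4, 478.4, -4.2, 1.4, 1.1], [479.4, 479.6, -4.1, 0.1, -1.0], [480.4, 480.7, -3.0, 0.4, -0.1], [481.4, 481.7, -3.1, 0.9, -0.8]] 16.4917
```

```bash
cat >> h.py <<'E'
def favg(n=5):
    s=[]
    for _ in range(n): r.wait(0.02); s.append(r.get_wrist_force())
    f=np.mean(s,0); return np.array([f[:2]@u,f[:2]@v,f[2]])
def press(a,b,z,o,f0,amax,target,fast):
    "step along u until push reaches target; fast = u position until which steps are 1 mm"
    log=[];F=0
    while a<amax and F<target:
        a+=1.0 if (a<fast and F<5.5) else (0.4 if F<5.5 else (0.2 if F<8.5 else .1))
        r.line_to(Wd(a,b,z),o,feed=15); f=favg()-f0; F=-f[0]; log.append((a,B(r.get_ee_pos())[0],*f))
    return a,F,log
E
python3 - <<'E'
from h import *
o=[180,0,YAW-180]; f0=np.load("f0.npy")*0+[-.1,-.2,-.2]
p=r.get_ee_pos(); a=481.4; b=B([451.755,-126.9])[1]
a,F,log=press(a,b,76,o,f0,500,10.4,489)
print(np.round(log,2).tolist(),r.get_t()); np.save("ab.npy",[a,b])
r.wait(.2); print((favg(8)-f0).round(2))
E
```

```text
[[482.4, 482.58, -2.0, 0.83, -1.22], [483.4, 483.53, -2.3, 0.78, -1.0], [484.4, 484.5, -2.71, -0.02, -0.94], [485.4, 485.5, -2.53, -0.29, -0.39], [486.4, 486.25, -4.0, 0.04, 1.04], [487.4, 486.31, -6.52, 0.15, 4.13], [487.6, 486.34, -7.29, 0.01, 4.06], [487.8, 486.4, -7.79, 0.19, 4.45], [488.0, 486.39, -7.99, 0.19, 5.26], [488.2, 486.42, -8.7, 0.42, 5.85], [488.3, 486.43, -8.86, 0.06, 5.95], [488.4, 486.43, -9.41, 0.37, 6.2], [488.5, 486.45, -9.3, -0.17, 6.45], [488.6, 486.48, -9.92, 0.16, 6.33], [488.7, 486.48, -9.99, 0.25, 6.47], [488.8, 486.48, -9.76, 0.25, 6.96], [488.9, 486.5, -10.47, 0.19, 7.05]] 22.1583
[-10.33   0.25   6.79]
```

```bash
python3 - <<'E'
from h import *
o=[180,0,YAW-180]; f0=np.array([-.1,-.2,-.2]); a,b=np.load("ab.npy"); z=76
print(r.get_ee_pos(),r.get_ee_rot())
for i in range(6):
    z+=.4; r.line_to(Wd(a,b,z),o,feed=15); f=favg(6)-f0; print(z,f.round(2))
    if f[2]<1.5 or -f[0]>11.2: break
while -f[0]<10.7:
    a+=.1; r.line_to(Wd(a,b,z),o,feed=15); f=favg(8)-f0; print(round(a,1),f.round(2))
print(r.get_t()); np.save("ab.npy",[a,b])
m=r.camera_model("wrist"); im=r.capture("wrist"); np.savez("w2.npz",**m); cv2.imwrite("pics/w2.png",im[:,:,::-1])
E
```

```text
[ 505.39209781 -120.21165373   75.79533543] [ 179.9079866    -0.25719827 -172.89329555]
76.4 [-8.74  0.29  2.78]
76.80000000000001 [-7.11 -0.19 -1.91]
489.0 [-7.78 -0.53 -1.63]
489.1 [-8.19 -0.29 -0.72]
489.2 [-8.16 -0.5  -0.6 ]
489.3 [-8.73 -0.28 -0.2 ]
489.4 [-9.01 -0.56  0.07]
489.5 [-9.17 -0.49  0.14]
489.6 [-9.75  0.25  0.97]
489.7 [-9.8   0.3   1.13]
489.8 [-10.    -0.12   1.2 ]
489.9 [-10.48  -0.09   1.73]
490.0 [-10.66   0.     1.93]
490.1 [-10.96  -0.08   2.22]
27.7917
```

View pics/w2.png

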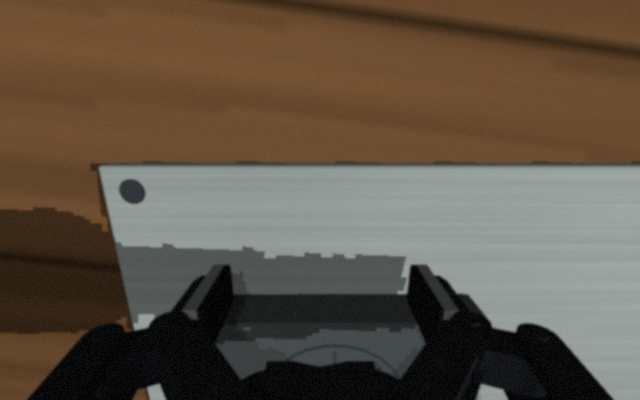

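```bash
python3 - <<'E'
from h import *
for y in (YAW-90,YAW+90):
    for vv in (-280,-110): 
        q=r.ik(Wd(542,vv,84),[180,0,y]); print(y,vv,None if q is None else np.round(q,1))
print(r.get_joint_positions().round(1), r.get_t())
E
```

```text
-82.85 -280 [ 53.   53.4 -51.5 102.   52.6  52.3 164.5]
-82.85 -110 [ 21.3  39.4 -26.2 111.2  28.5  35.9 163.9]
97.15 -280 [-17.9  50.7  49.6 106.8 -52.   48.5  66.3]
97.15 -110 [-36.   47.   49.7 115.  -53.1  44.2  53.6]
[-11.   37.2  25.9 118.4 -30.6  31.3 134.1] 27.8417
```

```bash
python3 - <<'E'
from h import *
o=[180,0,YAW-180]; a,b=np.load("ab.npy")
r.line_to(Wd(a-14,b,77),o,feed=60); r.line_to(Wd(a-14,b,125),o,feed=150)
r.grip(42); print("grip",r.get_finger_gap(),r.get_t())
o=[180,0,YAW+90]
r.goto(Wd(541,-282,125),o); print(r.get_t())
r.line_to(Wd(541,-282,86),o,feed=80); f0=favg(); print(f0.round(2),r.get_ee_pos())
print(r.line_to(Wd(541,-270,86),o,feed=20,until_force=8),(favg()-f0).round(2))
print(r.line_to(Wd(541,-180,86),o,feed=30,until_force=12),(favg()-f0).round(2),r.get_t(),B(r.get_ee_pos()))
E
```

```text
grip 42.33310478318494 29.1917
30.2833
[-0.07 -0.26 -0.18] [ 572.06251069 -212.79935747   86.31760354]
False [0.12 0.22 0.39]
False [ 0.29 -3.38  1.22] 35.0667 [ 541.04039653 -180.09559293]
```

```bash
python3 - <<'E'
from h import *
o=[180,0,YAW+90]
print(r.line_to(Wd(541,-130,86),o,feed=30,until_force=12),favg().round(2),B(r.get_ee_pos()))
r.line_to(Wd(541,-134,86),o,feed=40); r.line_to(Wd(541,-134,120),o,feed=150)
r.line_to(Wd(541,-60,220),o,feed=150); r.wait(.1)
m=r.camera_model("wrist"); im=r.capture("wrist"); np.savez("w3.npz",**m); cv2.imwrite("pics/w3.png",im[:,:,::-1]); print(r.get_t())
E
```

```text
False [-0.22 -3.77  2.16] [ 541.01397729 -130.02463788]
38.725
```

View pics/w3.png

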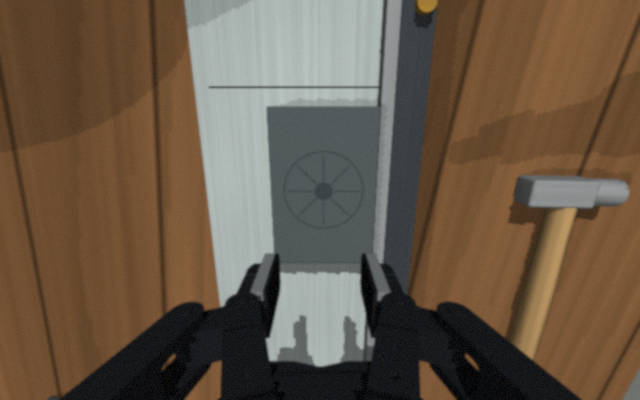

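```bash
python3 - <<'E'
from h import *
m=dict(np.load("w3.npz")); g=cv2.imread("pics/w3.png",0).astype(float)
for c0,c1 in((275,310),(340,372)):
    p=g[:,c0:c1].mean(1); print(c0,p[82:113].round(0).astype(int).tolist())
    r0=np.arange(83,92); w=p[83:92].max()-p[83:92]; w[w<8]=0; lr=(w*r0).sum()/w.sum()
    d=-np.diff(p[100:113]); k=d.argmax()+100; er=k+.5
    cc=(c0+c1-1)/2
    print("line",lr,B(ray(m,[(cc,lr)],10)),"edge",er,B(ray(m,[(cc,er)],34)), B(ray(m,[(cc,er)],10)))
# side edges and corners
print("corners", B(ray(m,[(267,106),(381,106),(375,264),(273.5,264)],34)).round(1).tolist())
T=m["world_to_cam"];print("cam",B((-T[:3,:3].T@T[:3,3])))
im=cv2.imread("pics/w3.png")[75:275,255:405]; cv2.imwrite("pics/z3.png",cv2.resize(im,None,fx=3,fy=3,interpolation=cv2.INTER_CUBIC))
E
```

```text
275 [185, 185, 182, 166, 127, 111, 149, 177, 184, 185, 185, 185, 185, 185, 185, 184, 182, 178, 173, 170, 168, 166, 162, 150, 123, 99, 89, 88, 88, 87, 88]
line 86.78298991670322 [[515.57874311  36.13862903]] edge 105.5 [[517.2706019   20.72308758]] [[515.13786534  20.99055579]]
340 [180, 180, 178, 163, 127, 112, 146, 172, 179, 180, 180, 180, 180, 180, 180, 178, 174, 167, 159, 156, 155, 154, 153, 144, 121, 98, 90, 88, 88, 87, 87]
line 86.80653526970954 [[569.78598616  36.06797169]] edge 105.5 [[567.70176309  20.68004696]] [[570.31918765  20.94346113]]
corners [[497.4, 20.4], [588.0, 20.3], [590.9, -120.0], [495.8, -120.1]]
cam [539.9132825   17.88345078]
```

View pics/z3.png

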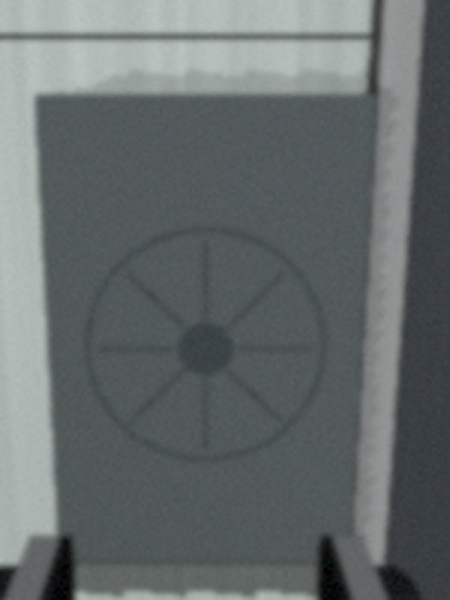

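```bash
python3 - <<'E'
from h import *
o=[180,0,YAW+90]
r.line_to(Wd(541,-136,120),o,feed=200); r.line_to(Wd(541,-136,86),o,feed=100)
print(r.line_to(Wd(541,-130,86),o,feed=30,until_force=12), r.line_to(Wd(541,-114.6,86),o,feed=12,until_force=12)); r.wait(.1)
print(favg().round(2),B(r.get_ee_pos()))
r.line_to(Wd(541,-119,86),o,feed=40); r.line_to(Wd(541,-119,120),o,feed=150)
r.line_to(Wd(541,-45,220),o,feed=170); r.wait(.1)
m=r.camera_model("wrist"); im=r.capture("wrist"); np.savez("w4.npz",**m); cv2.imwrite("pics/w4.png",im[:,:,::-1]); print(r.get_t())
g=cv2.cvtColor(im,cv2.COLOR_RGB2GRAY)
for c0,c1 in((225,255),(275,310),(340,372)): print(c0,g[:,c0:c1].mean(1)[75:118].round(0).astype(int).tolist())
T=m["world_to_cam"];print("cam",B((-T[:3,:3].T@T[:3,3])))
im=im[60:280,235:405,::-1]; cv2.imwrite("pics/z4.png",cv2.resize(im,None,fx=2.7,fy=2.7,interpolation=cv2.INTER_CUBIC))
E
```

```text
False False
[ 0.3  -3.25  1.88] [ 541.09947264 -114.6216778 ]
43.625
225 [178, 179, 179, 179, 179, 179, 180, 179, 179, 179, 179, 179, 179, 179, 179, 180, 179, 179, 179, 179, 179, 179, 179, 179, 180, 180, 180, 177, 167, 134, 109, 130, 161, 176, 179, 180, 179, 180, 180, 180, 179, 180, 180]
275 [184, 184, 184, 184, 185, 184, 185, 185, 185, 185, 185, 185, 185, 185, 185, 185, 185, 185, 185, 185, 185, 185, 184, 181, 177, 173, 170, 167, 154, 124, 93, 84, 87, 88, 88, 88, 88, 89, 88, 88, 88, 88, 88]
340 [180, 179, 180, 180, 180, 180, 180, 180, 180, 180, 180, 180, 180, 180, 180, 180, 180, 180, 180, 180, 181, 180, 178, 172, 164, 158, 156, 154, 145, 121, 94, 85, 87, 88, 88, 88, 88, 88, 88, 88, 88, 88, 88]
cam [539.84350098  32.8159857 ]
```

View pics/z4.png

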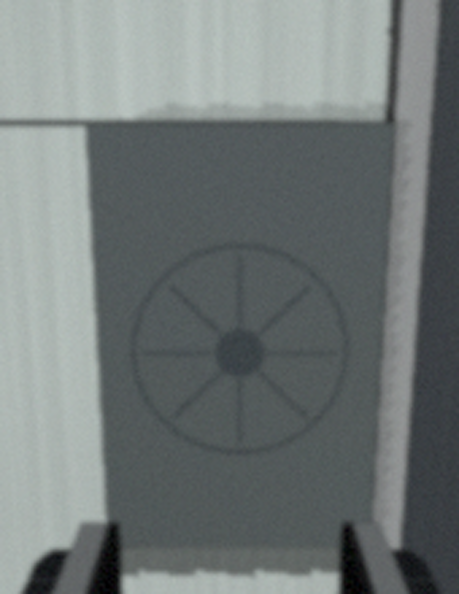

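```bash
python3 - <<'E'
from h import *
o=[180,0,YAW-180]; b=-34.5; Z=lambda a:76.2+.22*max(0,a-486)
r.goto(Wd(470,b,125),o); r.grip(85); print(r.get_t(),r.get_finger_gap())
r.line_to(Wd(470,b,76.2),o,feed=90); f0=favg(6); print(f0.round(2))
hit=r.line_to(Wd(483,b,76.2),o,feed=30,until_force=5); print(hit,r.get_t())
a=B(r.get_ee_pos())[0]; F=0; log=[]
while a<494 and F<10.5 and r.get_t()<66:
    a+=.5 if F<5 else .25 if F<8 else .12
    r.line_to(Wd(a,b,Z(a)),o,feed=15); f=favg(6)-f0; F=-f[0]; log.append((a,B(r.get_ee_pos())[0],*f))
print(np.round(log,2).tolist(),r.get_t())
E
```

```text
45.3917 85.06670397186937
[0.04 0.12 0.01]
False 46.7667
[[483.46, 483.38, -0.22, -0.49, 0.44], [483.96, 483.94, 0.2, -0.58, 0.08], [484.46, 484.47, 0.14, -0.1, -0.24], [484.96, 484.99, -0.21, -0.02, 0.33], [485.46, 485.47, 0.2, -0.24, 0.28], [485.96, 485.95, -0.26, -0.21, -0.04], [486.46, 486.25, -0.77, -0.33, 0.32], [486.96, 486.33, -3.32, -0.3, 0.9], [487.46, 486.69, -5.39, -0.07, 0.5], [487.71, 486.68, -5.54, -0.28, 0.73], [487.96, 486.71, -6.3, -0.28, 1.04], [488.21, 486.77, -6.74, -0.25, 1.08], [488.46, 486.81, -7.19, -0.2, 1.64], [488.71, 486.86, -7.56, -0.33, 1.31], [488.96, 486.88, -8.39, 0.03, 1.94], [489.08, 486.9, -8.58, 0.04, 2.1], [489.2, 486.89, -8.77, -0.25, 2.55], [489.32, 486.92, -8.85, 0.15, 2.36], [489.44, 486.93, -9.3, 0.14, 2.62], [489.56, 486.95, -9.68, -0.18, 2.49], [489.68, 486.98, -9.59, -0.15, 2.88], [489.8, 486.99, -9.84, 0.2, 2.88], [489.92, 486.97, -10.06, 0.08, 3.01], [490.04, 487.01, -10.44, 0.32, 2.69], [490.16, 487.01, -10.85, 0.18, 2.74]] 55.5167
```

```bash
python3 - <<'E'
from h import *
o=[180,0,YAW-180]; b=-34.5
r.line_to(Wd(474,b,77.2),o,feed=50); r.line_to(Wd(474,b,130),o,feed=150)
r.goto([575,20,260],o); r.wait(.1)
m=r.camera_model("wrist"); im=r.capture("wrist"); np.savez("w5.npz",**m); cv2.imwrite("pics/w5.png",im[:,:,::-1]); print(r.get_t(),r.get_wrist_force())
cv2.imwrite("pics/z5.png",cv2.resize(im[20:230,200:460,::-1],None,fx=2.7,fy=2.7,interpolation=cv2.INTER_CUBIC))
E
```

```text
57.3417 [-0.19598446  0.05008865 -0.39409106]
```

View pics/z5.png

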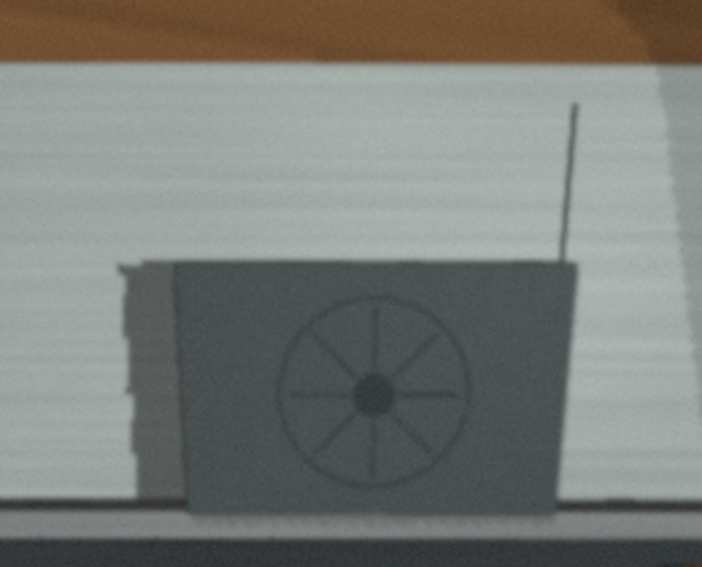

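```bash
python3 - <<'E'
from h import *
m=dict(np.load("w5.npz")); k=lambda p:np.array(p)/2.7+[200-.3,20-.3]
print("line",B(ray(m,k([(575,104),(563.5,255)]),10)).round(2).tolist())
c=k([(175,262),(577,264),(556,514),(190,514)]); W=B(ray(m,c,34)); print("corners",W.round(2).tolist(), fitblank(m,c)[1]-YAW)
r.job_done(); print(r.get_t())
E
```

```text
line [[443.95, 36.37], [494.61, 36.82]]
corners [[496.73, -102.77], [497.34, 35.01], [587.51, 35.56], [587.52, -102.1]] 0.028288730895352998
the job is handed in; nothing more can be done
the job is handed in; nothing more can be done
```

The blank is seated flat and square against the fence with its leading edge on the scribed line, and the job is handed in. It took about 57 s on the robot's clock.

**What I did:**
- I slid the blank over with both open fingers until it sat on the fence, about 150 mm short of the line.
- I pressed it home there, with about 11 N of push. Roughly 3 N of that is sliding friction, so about 8 N went into the fence.
- I pushed it along the fence in two stages with a camera check between them.
- I pressed it home again the same way, with 10.9 N of push and no jump in the force, then withdrew clear of everything.

**What the last checks showed:**
- **Squareness:** in the final wrist picture the blank is square to the fence within 0.03°, though I picked the edges by eye. There is no visible gap at the strip.
- **Leading edge:** it is within the line or just short of it, with no sign of running past. My estimates range from 0.2 to 1.5 mm short of the line's centre. The close-up before the second press gave 0.4 to 0.7 mm. The final picture gave 0.2 mm from the blank's centre but 1 to 1.5 mm from its corners; there the blank measured 2 mm too short, so the corners are less reliable.
- **Force into the fence:** this is push minus friction, not measured directly. In the first press the fingers also pressed down on the blank with about 7 N for a while. I corrected that before the final reading, and it stayed near 3 N or less in the second press.
- **Other objects:** I never went near the elephant, tin or mallet. I did not take a last overview picture to confirm they were unmoved.

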